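Put the polished plate back in its own rack slot, by its edges

ROBOT

A 6-joint arm with a two-finger parallel gripper is mounted at the origin on the work surface. World frame = base frame: x ahead of the robot, y to its left, z up, the work surface at z = 0. Lengths are in mm, angles in rad, forces in N, time in s.
With the tool pointing down it reaches from about 350 to 975 mm from the base axis. Payload 7.1 kg.
Tool frame: the origin (TCP) lies midway between the tips of the shut fingers; the grasp point (between the pads) lies 19 mm behind it; z points along the fingers, y is the line along which they close (so a half turn about z gives the same grasp; the last joint's range is limited). The gripper opens to 88 mm and grips with 3 to 60 N. Pads are 20 mm wide; open, the fingers measure 115 mm over their backs; the gripper's body (75 mm by 178 mm) begins 61 mm behind the grasp point.
Start: joints at [1.134, 0.423, 1.63, -0, 1.089, -0.019], TCP at [253.562, 571.237, 222.675] pointing down, gripper open.
Joint ranges: [-3, 3], [-0.9, 2.11], [0.09, 2.58], [-1.31, 4.45], [0.11, 2.69], [-2.54, 2.54]. Speed limits (rad/s): [2.39, 2.39, 3.01, 3.14, 3.14, 3.14].

INTERFACE

Orientations are given as a rotation vector (axis times angle).
In Python, from workcell import ctrl gives the robot as it stands.
- The arm moves only by the shell command python3 -m pendant 'ROWS'. ROWS is a JSON object of lists of equal length, an entry for each row: "grip": the opening, from -1 (shut) to 1 (fully open); "linear": the shift along the tool's x, y, z in mm, a list of three; "angular": the turn, a rotation vector about the tool's x, y, z in rad, a list of three. In form: {"grip": [grip, ...], "linear": [[tx, ty, tz], ...], "angular": [[ax, ay, az], ...]}. A call has 1 to 12 rows; each row shifts and turns the commanded pose from where the row before left it, along the tool's axes as they then stand; what a row does not reach is not made up. A row lasts 1/12 s, in which the tool goes at most 41.7 mm and 7.16 degrees, less where a joint would pass 70% of its speed; a pose out of reach is approached as far as the arm can. A call with a gripper value outside its range is refused whole. The fingers move at their own pace and stop on an object; the grip force is fixed at half the most. Time passes only in rows, so rows that do not move let the fingers close. It gives the time, the measured TCP pose, the force, the opening and the grip force at its end, in the units of the state.
- ctrl.get_obs(): the state, without advancing time (a new reading comes with each control period).
- ctrl.get_image(name): name is "side" or "top" or "wrist"; returns the picture (400x640x3 uint8, red, green, blue); there is no depth.
- ctrl.camera_params(name): a dict with "vfov" (degrees; the focal length in pixels is half the picture's height over the tangent of half this angle, whatever the lens; pixels are square), "cx", "cy" (the principal point, pixels), "R" (3x3) and "t" (3): a world point X has camera coordinates R X + t; the wrist camera has in their place "T_tool_cam" (4x4, takes a point from camera to tool coordinates, whose origin is the TCP and whose axes are the flange's). Camera axes: x right, y down, z forward; pixel columns grow to the right and rows downward; lengths in mm; the calibration is good to about 2 mm. A picture is of the moment at which its call begins: read the wrist's pose just before it. camera_params takes no time and is no camera call.
- ctrl.close_job(): hands the job in; it is judged then, once.
The state is a dict: "t": time; "qpos": joint angles; "qvel": joint speeds; "joint_torque": joint torques, N m; "ee_pos": TCP position; "orientation": TCP orientation; "ft_force": force on the tool from outside, world axes, zero at the start; "moment": the same for the moment, N m; "width": finger opening in mm; "grasp_force": force on a finger pad.
Only numpy, scipy, OpenCV 4.12 (cv2) and the standard library are available. Lean on these libraries where they do the work, as an engineer would, in place of code of your own. Each camera call takes 0.05 s, during which the arm holds its last target. There are 200 camera calls.

TASK

The polished plate left leaning in the steel drip stand belongs in the wooden rack: put it back in its own slot, the empty one whose width fits it, standing fully down on its bottom edge and leaning on the backrest. Hold it only by its side edges, so that neither the gripper nor the arm ever touches its two glazed faces, set it down without dropping it, and leave everything else where it is.

Things in the scene. Friction and masses are not known exactly. Their poses are not given: they have to be found in the camera images.
- plate: The plate to move: white ceramic, 64 mm wide, 130 long, 8 thick, about 0.15 kg, standing lengthwise in the drip stand. Origin: middle of its bottom edge. z runs up its length, y along its width, x square to its faces, away from the robot. At the start and when home, z leans 27 deg from vertical, top towards the robot. Its upper 60 mm stand clear of stand and slot.
- plate_face: The two glazed faces of that plate, all but a 5 mm rim along its edges; fixed to it, same origin and axes. The robot must not touch them; the rim, 7 mm thick, may be touched.
- drip_stand: Fixed steel stand, base 130 x 230 x 32 mm; origin under its middle, x away from the robot, y left, z up. Its cradle is like the 74 mm slot. Its carrying handle, a 12 mm bar 210 mm long along y, passes over the plate 276 mm above the table, 12 mm to the robot's side of the origin, on end posts. A gripper pointing straight down fouls it; one pointing along the plate's length clears it by 20 mm.
- drip_floor (a point): Middle of the drip stand's cradle floor, where the plate's bottom-edge middle starts (give or take 3 mm along y): 20 mm beyond the stand's origin and 54 mm above the table. Axes as the stand.
- rack: Fixed wooden rack board, 130 x 400 x 35 mm, that carries the three slots 130 mm apart along its y, in an order that varies. Origin: middle of its underside; x away from the robot, y to the left, z up.
- slot_medium_floor (a point): Middle of the sloping floor of the medium slot (74 mm clear along y), 57 mm above the table; z up, y along the slot, x level, away from the robot. The 64 mm plate's own slot, empty. When the plate is home and leaning on the backrest, its origin is here, its y along the slot's y and its z leaning 27 deg from vertical towards -x.
- slot_narrow_floor (a point): Middle of the sloping floor of the narrow slot (54 mm clear along y), 57 mm above the table; z up, y along the slot, x level, away from the robot. Empty too, but too narrow for the plate.
- slot_wide_floor (a point): Middle of the sloping floor of the wide slot (106 mm clear along y), 57 mm above the table; z up, y along the slot, x level, away from the robot. Taken by the wide plate.
- wide_plate: White ceramic plate 96 x 130 x 8 mm, loose, at home in the wide slot. Origin: middle of its bottom edge. Leave alone.
- narrow_plate: White ceramic plate 130 x 44 x 8 mm lying flat on the counter near the robot. Origin: middle of its underside, x along its length. Leave alone.
- thermometer: Stainless dial thermometer lying on the counter near the robot: dial 52 mm across, 13 mm high, with a probe 135 mm long along x. Origin: under the dial's middle. Leave alone.
- tongs: Black plastic salad tongs lying on the robot's side of the drip stand, 250 mm long along x, 12 mm high. Origin: underside, about the middle. Leave alone.
- glass_dish: Empty glass dish with its lid on, 116 x 166 mm, 84 mm high with the knob, beyond the rack. Origin: middle of its underside. Leave alone.
- salt_jar: Jar 64 mm across, 100 mm high, on the far side. Origin: middle of its underside. Leave alone.
- pepper_mill: Dark wooden pepper mill 56 mm across, 145 mm high, on the far side. Origin: middle of its underside. Leave alone.
- slot_medium: The medium slot itself, fixed pale wood, 94 mm wide, leaning 27 deg; the others are alike but for width. Origin under its middle. Square to a plate the channel is 14 mm wide: backrest 4 mm to the robot's side of the floor point, front lip 10 mm beyond it. Along the slope the lip is 14 mm high, the end cheeks 25 mm, the backrest 70 mm; the floor is square to the slope.
Not all that is in view belongs to the job. Leave any red or yellow look-alike of the plate alone.

How it is judged:
By the outcome, as a careful person would: the job done as asked, in the order asked, and still so for the second after the job is handed in, with the robot touching nothing.
It also fails if it takes over 42 s, if anything falls off the work surface, if the arm or the gripper's body presses on something with over 40 N, if the wrist force passes 120 N, or if a joint passes its speed limit or range.

## Working session

There is one attempt and no reset: what is moved stays moved. The work goes in short steps, Python scripts to look and compute and a shell command to move; the robot and the scene stay as the last step left them, time stands still between calls to the robot, and variables do not carry over. Pictures are saved under pics/ and viewed, at most 13 in all, crops included, and the job is handed in when it is done.

```bash
mkdir -p pics; cat > h.py <<'E'
import numpy as np,cv2
from scipy.spatial.transform import Rotation as R
from workcell import ctrl
def save(n,f):
    im=ctrl.get_image(n); cv2.imwrite('pics/'+f,im[:,:,::-1]); return im
def cam(n):
    p=ctrl.camera_params(n); f=200/np.tan(np.radians(p['vfov'])/2)
    return f,p
E
python3 - <<'E'
from h import *
print(ctrl.get_obs())
for n in('side','top','wrist'):
    print(n,ctrl.camera_params(n))
save('top','top0.png');save('side','side0.png')
E
ls
```

```text
{'t': 0.0, 'qpos': array([ 1.13401075e+00,  4.23837698e-01,  1.63067961e+00, -3.94795935e-05,
        1.08857851e+00, -1.89657316e-02]), 'qvel': array([ 0.00130767, -0.00027298, -0.00099798, -0.00102146,  0.00135334,
       -0.00063824]), 'joint_torque': array([-3.65057705e-03, -5.44629371e+01, -2.73663533e+01,  6.41296967e-02,
        2.30082963e-02, -8.49403023e-05]), 'ee_pos': array([253.34105498, 570.75420067, 221.90773231]), 'orientation': array([-6.51454647e-01, -3.07299306e+00,  2.31230753e-03]), 'ft_force': array([ 0.39435125, -0.27126448, -0.35027051]), 'moment': array([-0.05338996, -0.00041535,  0.02734296]), 'grasp_force': 0.0, 'width': 87.86219033859221}
side {'vfov': 53.336123931797054, 'cx': 319.6873081162647, 'cy': 197.14680219912202, 'R': array([[ 0.98237974, -0.18688327, -0.00216746],
       [-0.10829588, -0.55974508, -0.82155794],
       [ 0.15232221,  0.8073166 , -0.57012091]]), 't': array([-571.93038001,  150.28050947,  812.72078908])}
top {'vfov': 57.38822756475663, 'cx': 316.0815370558055, 'cy': 195.14053749223905, 'R': array([[ 0.01157575, -0.99983691,  0.01386223],
       [-0.99506587, -0.01288445, -0.09837635],
       [ 0.09853891, -0.01265505, -0.99505273]]), 't': array([ 46.45788672, 582.58806094, 937.36069393])}
wrist {'vfov': 61.54534168990071, 'cx': 320.8406215988545, 'cy': 200.31406228887028, 'T_tool_cam': array([[-6.55989328e-04, -9.65673338e-01, -2.59758685e-01,
         7.08647181e+01],
       [ 9.99998955e-01, -9.68160162e-04,  1.07383441e-03,
        -5.25073916e-01],
       [-1.28846127e-03, -2.59757709e-01,  9.65672964e-01,
        -1.61580263e+02],
       [ 0.00000000e+00,  0.00000000e+00,  0.00000000e+00,
         1.00000000e+00]])}
h.py
pics
```

View pics/top0.png

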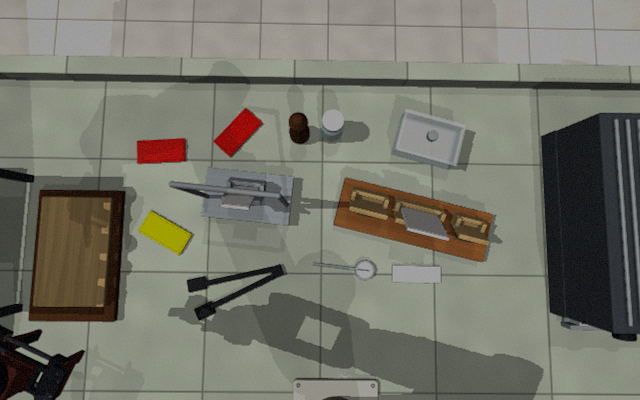

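View pics/side0.png

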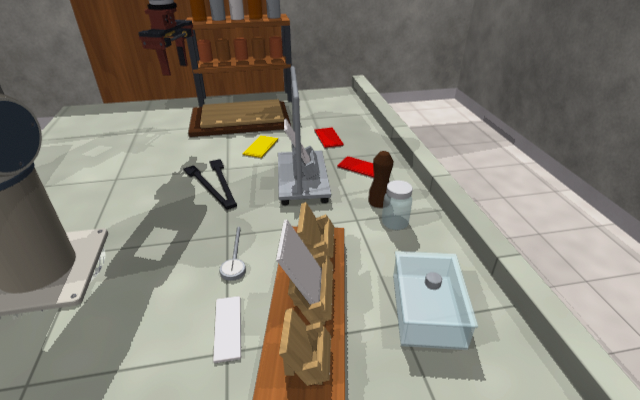

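The top view shows the stand near (247,196), and the rack near (415,218). The wide plate is in the middle slot, with empty slots at (370,202), which looks wider, and (470,229). The side view agrees. I'll enlarge both areas.

```bash
python3 - <<'E'
from h import *
im=cv2.imread('pics/top0.png')
a=cv2.resize(im[170:265,330:500],None,fx=4,fy=4,interpolation=3)[:330]
b=cv2.resize(im[160:230,160:330],None,fx=4,fy=4,interpolation=3)[:270]
cv2.imwrite('pics/c1.png',np.clip(np.vstack([a,b])*1.5,0,255))
E
```

```text
[ WARN:0@0.598] global loadsave.cpp:1063 imwrite_ Unsupported depth image for selected encoder is fallbacked to CV_8U.
```

View pics/c1.png

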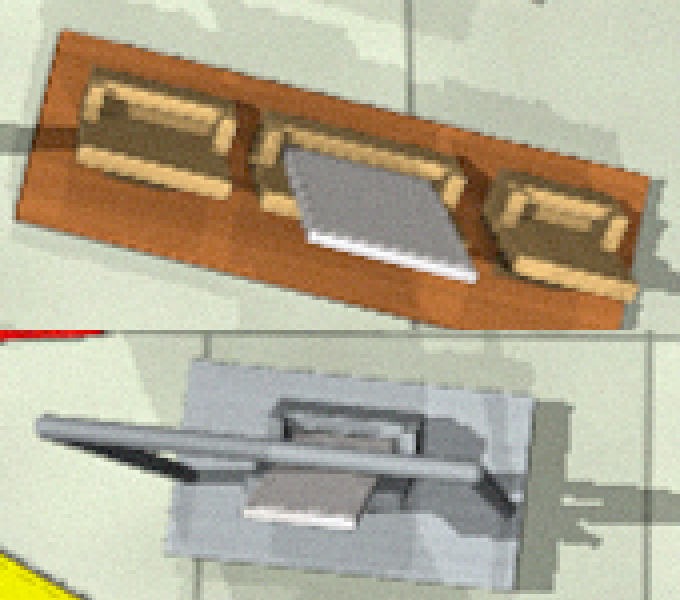

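The backrest of the left slot spans about 39.5 px and the right one about 31.5 px (94 mm against 74 mm), so the left slot is the medium one. Next, coarse positions.

```bash
cat >> h.py <<'E'
def camRt(n,obs=None):
    f,p=cam(n)
    if n!='wrist': return f,p,np.array(p['R']),np.array(p['t'])
    Rt=R.from_rotvec(obs['orientation']).as_matrix(); T=np.array(p['T_tool_cam'])
    Rc=Rt@T[:3,:3]; c=Rt@T[:3,3]+obs['ee_pos']
    return f,p,Rc.T,-Rc.T@c
def atz(C,u,v,z):
    f,p,Rm,t=C; d=Rm.T@np.array([(u-p['cx'])/f,(v-p['cy'])/f,1]); c=-Rm.T@t
    return c+d*(z-c[2])/d[2]
def proj(C,X):
    f,p,Rm,t=C; q=Rm@np.asarray(X,float)+t; return np.array([p['cx']+f*q[0]/q[2],p['cy']+f*q[1]/q[2]])
E
python3 - <<'E'
from h import *
C=camRt('top')
for n,u,v,z in [('rTL',345.5,177.5,35),('rTR',492.5,214.25,35),('rBL',334.25,224.5,35),('sTL',208.25,167.5,32),('sTR',293,177,32),('sBL',201.5,215.75,32),('sBR',288.75,225,32),('hL',170,183.75,276),('hR',280,195,276),
 ('mL',349.5,209,120),('mR',388,217.5,120),('pL',221.5,206.5,170),('pR',249,209,170)]:
    print(n,atz(C,u,v,z).round(1))
E
```

```text
rTL [629.1 -23.5  35. ]
rTR [ 536.8 -410.7   35. ]
rBL [505.1   5.4  35. ]
sTL [651.3 339.4  32. ]
sTR [629.  115.2  32. ]
sBL [523.8 351.8  32. ]
sBR [502.4 124.1  32. ]
hL [576.2 342.9 276. ]
hR [556.8 127.5 276. ]
mL [540.7 -25.3 120. ]
mR [ 521.6 -117.3  120. ]
pL [539.7 266.8 170. ]
pR [534.8 205.3 170. ]
```

```bash
cat >> h.py <<'E'
def tool(yaw,lean=27):
    a,l=np.radians(yaw),np.radians(lean)
    Rz=R.from_euler('z',yaw,degrees=True).as_matrix()
    z=Rz@[np.sin(l),0,-np.cos(l)]; y=Rz@[0,1,0]
    return np.c_[np.cross(y,z),y,z]
def plan(p,Rt):
    "turn first, then shift (in the turned tool axes)"
    o=ctrl.get_obs(); R0=R.from_rotvec(o['orientation']).as_matrix()
    w=R.from_matrix(R0.T@Rt).as_rotvec()
    print('t',round(o['t'],2),'turn',w.round(4),'deg',np.degrees(np.linalg.norm(w)).round(1),'shift',(Rt.T@(np.array(p)-o['ee_pos'])).round(1))
E
python3 - <<'E'
from h import *
Rt=tool(-5.5); plan(np.array([596.5,230.7,54])-240*Rt[:,2],Rt)
E
```

```text
t 0.1 turn [-0.0771 -0.4674 -0.3155] deg 32.6 shift [-257.1 -305.7   79.5]
```

```bash
python3 -m pendant '{"grip":[1,1,1,1,1,1],"linear":[[0,0,0],[0,0,0],[0,0,0],[0,0,0],[0,0,0],[0,0,0]],"angular":[[-0.0154,-0.0935,-0.0631],[-0.0154,-0.0935,-0.0631],[-0.0154,-0.0935,-0.0631],[-0.0154,-0.0935,-0.0631],[-0.0154,-0.0935,-0.0631],[0,0,0]]}'
python3 -m pendant '{"grip":[1,1,1,1,1,1,1,1,1,1,1,1],"linear":[[-21.4,-25.5,6.6],[-21.4,-25.5,6.6],[-21.4,-25.5,6.6],[-21.4,-25.5,6.6],[-21.4,-25.5,6.6],[-21.4,-25.5,6.6],[-21.4,-25.5,6.6],[-21.4,-25.5,6.6],[-21.4,-25.5,6.6],[-21.4,-25.5,6.6],[-21.4,-25.5,6.6],[-21.4,-25.5,6.6]],"angular":[[0,0,0],[0,0,0],[0,0,0],[0,0,0],[0,0,0],[0,0,0],[0,0,0],[0,0,0],[0,0,0],[0,0,0],[0,0,0],[0,0,0]]}'
python3 -m pendant '{"grip":[1,1],"linear":[[0,0,0],[0,0,0]],"angular":[[0,0,0],[0,0,0]]}'
python3 - <<'E'
from h import *
Rt=tool(-5.5); plan(np.array([596.5,230.7,54])-240*Rt[:,2],Rt)
o=ctrl.get_obs(); np.save('w1.npy',[*o['ee_pos'],*o['orientation']])
im=save('wrist','w1.png')
cv2.imwrite('pics/w1b.png',cv2.resize(np.clip(im[:,:,::-1]*1.3,0,255).astype('u1'),(800,500),interpolation=3))
E
```

```text
t: 0.6
ee_pos: [251.1, 570.3, 220.9]
orientation: [0.12, 2.665, -0.033]
ft_force: [-0.4, 0.0, -1.0]
width: 87.9
grasp_force: 0.0
t: 1.6
ee_pos: [488.8, 239.4, 269.1]
orientation: [0.133, 2.668, -0.027]
ft_force: [0.2, -0.5, -0.9]
width: 87.7
grasp_force: 0.0
t: 1.77
ee_pos: [488.9, 239.3, 269.0]
orientation: [0.138, 2.667, -0.028]
ft_force: [-0.4, 1.0, 0.3]
width: 88.0
grasp_force: 0.0
t 1.77 turn [ 0.0002 -0.0001 -0.0072] deg 0.4 shift [1.5 1.8 0.6]
```

View pics/w1b.png

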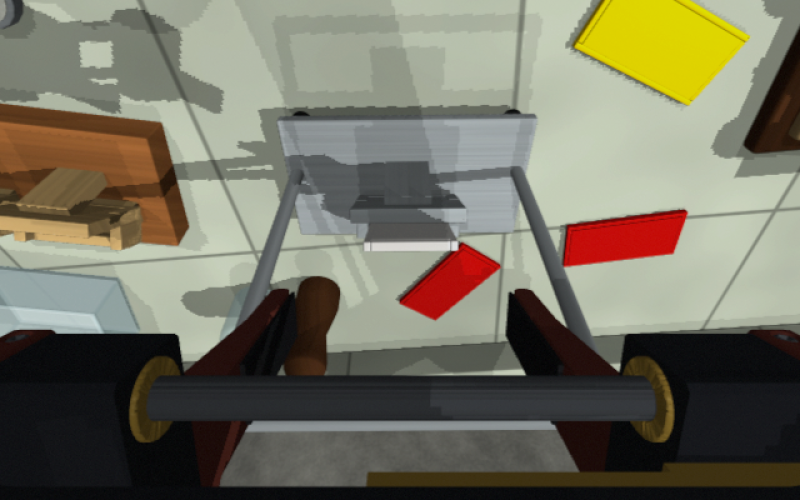

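The wrist view shows the plate's top edge with its robot-side corners at (364,241) and (457,241) and the other side at row 251 (picture enlarged 1.25×). The plate sits in the stand's cradle. I'll triangulate with the top view.

```bash
cat >> h.py <<'E'
def ldw(f):
    a=np.load(f); return camRt('wrist',dict(ee_pos=a[:3],orientation=a[3:]))
def tri(*cuv):
    A=[];b=[]
    for C,u,v in cuv:
        f,p,Rm,t=C; x,y=(u-p['cx'])/f,(v-p['cy'])/f
        A+= [Rm[0]-x*Rm[2],Rm[1]-y*Rm[2]]; b+=[x*t[2]-t[0],y*t[2]-t[1]]
    X=np.linalg.lstsq(np.array(A),np.array(b),rcond=None)[0]
    return X,[ (proj(C,X)-[u,v]).round(1).tolist() for C,u,v in cuv]
E
python3 - <<'E'
from h import *
W=ldw('w1.npy');T=camRt('top')
for n,a,b in [('L',(366,193),(221.25,206.75)),('R',(291.2,193),(249.25,209.25))]:
    X,e=tri((W,*a),(T,*b)); print(n,X.round(1),e)
Rt=tool(-5.5); org=np.array([596.5,230.7,54])
for y in(32,-32): # robot-side top corners expected
    X=org-130*Rt[:,2]+Rt[:,0]*4+y*Rt[:,1]; print(X.round(1),proj(W,X).round(1),proj(T,X).round(1))
print('handle',[proj(W,np.array([576.6,232.6,276])+R.from_euler('z',-5.5,degrees=True).apply([-12,y,0])).round(0) for y in(105,-105)])
E
```

```text
L [539.7 270.1 167. ] [[-2.4, -0.6], [-0.9, -0.2]]
R [535.4 207.4 163.8] [[-2.0, -0.8], [-0.7, -0.4]]
[537.3 268.6 168. ] [361.7 191.2] [220.9 207.6]
[531.1 204.8 168. ] [284.9 191.9] [249.3 210.7]
handle [array([485., 333.]), array([165., 335.])]
```

```bash
python3 - <<'E'
from h import *
Rt=tool(-5.5); plan(np.array([599,232.5,54])-160*Rt[:,2],Rt)
E
```

```text
t 1.82 turn [ 0.0007 -0.0002 -0.0049] deg 0.3 shift [-1.4  2.8 81.7]
```

```bash
python3 -m pendant '{"grip":[1,1,1,1,1,1],"linear":[[0,2.8,20],[-1.4,0,20],[0,0,20],[0,0,20],[0,0,0],[0,0,0]],"angular":[[0,0,-0.005],[0,0,0],[0,0,0],[0,0,0],[0,0,0],[0,0,0]]}'
python3 - <<'E'
from h import *
o=ctrl.get_obs(); np.save('w2.npy',[*o['ee_pos'],*o['orientation']])
im=save('wrist','w2.png')
cv2.imwrite('pics/w2b.png',cv2.resize(np.clip(im[130:330,180:460,::-1]*1.3,0,255).astype('u1'),(784,560),interpolation=3))
W=ldw('w2.npy');Rt=tool(-5.5); org=np.array([599,232.5,54])
for y in(32,-32): 
  for s in (4,-4):
    X=org-130*Rt[:,2]+Rt[:,0]*s+y*Rt[:,1]; print(y,s,((proj(W,X)-[180,130])*2.8).round(1))
E
```

```text
t: 2.32
ee_pos: [524.5, 241.1, 196.8]
orientation: [0.121, 2.67, -0.032]
ft_force: [-0.2, 0.3, 0.6]
width: 87.9
grasp_force: 0.0
32 4 [537.1 274.3]
32 -4 [535.5 308.7]
-32 4 [242.5 273.2]
-32 -4 [243.8 307.7]
```

View pics/w2b.png

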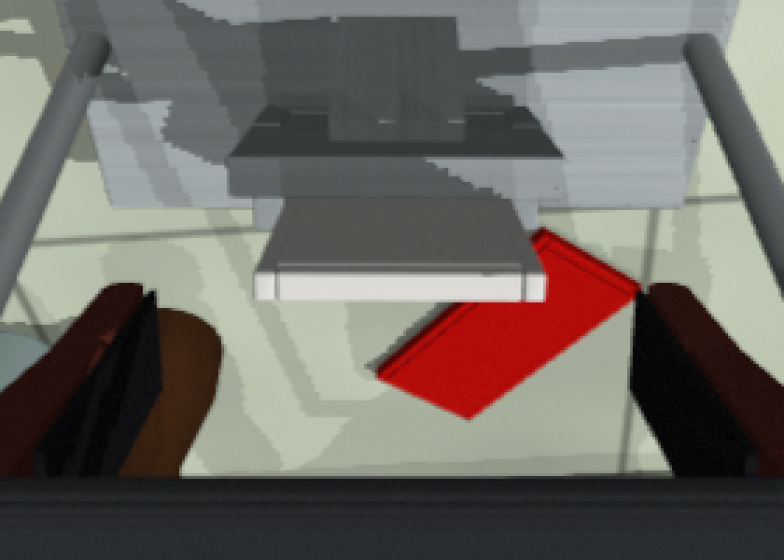

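The plate's top edge has corners at (255,272) and (545,272), with its far side at row 300. It is square to the gripper, about 1.3 mm off-centre in tool +y and about 1 mm off in tool +x. I'll correct for this and go down.

```bash
python3 - <<'E'
from h import *
Rt=tool(-5.5); plan(np.array([598.2,234.8,53.5])-84*Rt[:,2],Rt)
E
```

```text
t 2.37 turn [ 0.0012 -0.0005  0.0052] deg 0.3 shift [-0.1  0.6 78. ]
```

```bash
python3 -m pendant '{"grip":[1,1,1,1,1,1],"linear":[[0.5,1,16],[0,0,20],[0,0,20],[0,0,20],[0,0,0],[0,0,0]],"angular":[[0,0,0.003],[0,0,0],[0,0,0],[0,0,0],[0,0,0],[0,0,0]]}'
python3 -m pendant '{"grip":[0.6,0.5,0.4,0,0,0,0,0,0,0],"linear":[[0,0,0],[0,0,0],[0,0,0],[0,0,0],[0,0,0],[0,0,0],[0,0,0],[0,0,0],[0,0,0],[0,0,0]],"angular":[[0,0,0],[0,0,0],[0,0,0],[0,0,0],[0,0,0],[0,0,0],[0,0,0],[0,0,0],[0,0,0],[0,0,0]]}'
python3 - <<'E'
from h import *
o=ctrl.get_obs();print(o['ee_pos'],o['ft_force'],o['moment'],R.from_rotvec(o['orientation']).as_matrix().round(3))
im=save('wrist','w3.png')
cv2.imwrite('pics/w3b.png',cv2.resize(np.clip(im[130:380,120:520,::-1]*1.3,0,255).astype('u1'),(800,500),interpolation=3))
E
```

```text
t: 2.87
ee_pos: [559.2, 238.6, 130.4]
orientation: [0.126, 2.667, -0.03]
ft_force: [-0.8, -0.7, 0.6]
width: 87.5
grasp_force: 0.0
t: 3.7
ee_pos: [559.6, 238.6, 131.0]
orientation: [0.126, 2.666, -0.029]
ft_force: [-5.2, 0.5, 7.2]
width: 63.8
grasp_force: 30.0
[559.62533328 238.62972894 131.01228991] [-5.17273172  0.48568435  7.24161587] [-0.04337675  0.30982116 -0.03330883] [[-0.886  0.094  0.454]
 [ 0.084  0.996 -0.042]
 [-0.456  0.001 -0.89 ]]
```

View pics/w3b.png

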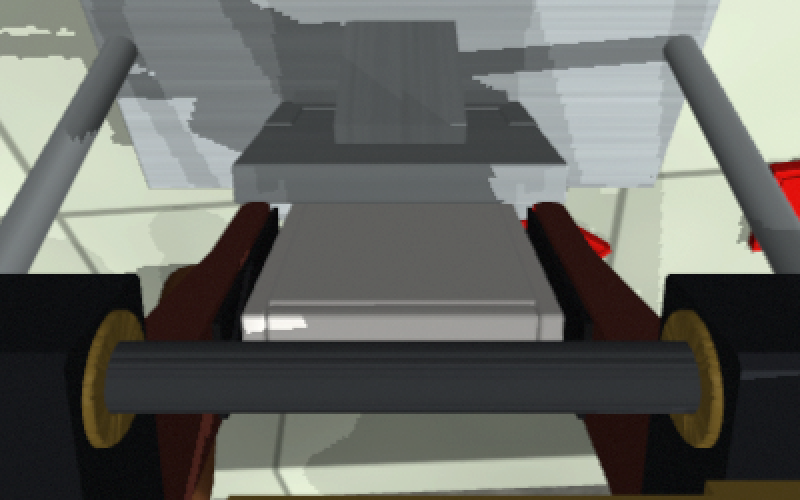

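The plate is held by its side edges, with the pads at the left and right and its top edge at (243,313)–(562,313). Now I'll lift along its length.

```bash
python3 -m pendant '{"grip":[0,0,0,0,0,0,0,0,0,0,0,0],"linear":[[0,0,-4],[0,0,-6],[0,0,-10],[0,0,-13],[0,0,-16],[0,0,-18],[0,0,-18],[0,0,-18],[0,0,-18],[0,0,-17],[0,0,-12],[0,0,0]],"angular":[[0,0,0],[0,0,0],[0,0,0],[0,0,0],[0,0,0],[0,0,0],[0,0,0],[0,0,0],[0,0,0],[0,0,0],[0,0,0],[0,0,0]]}'
python3 - <<'E'
from h import *
# viewing pose: 150 above the slot along slope, shifted left / towards robot
a=np.radians(-13.4); Rz=R.from_euler('z',-13.4,degrees=True).as_matrix()
fl=np.array([551,-76,57.]); Rt=tool(-13.4)
plan(fl-240*Rt[:,2]+Rz@[-20,110,20],Rt)
E
```

```text
t: 4.75
ee_pos: [491.0, 245.1, 265.8]
orientation: [0.126, 2.665, -0.027]
ft_force: [-0.3, 0.3, -1.1]
width: 64.0
grasp_force: 30.0
t 4.75 turn [0.0659 0.0021 0.1237] deg 8.0 shift [ -14.8 -188.5  -20.5]
```

```bash
python3 -m pendant '{"grip":[0,0,0,0,0,0,0,0,0,0,0,0],"linear":[[0,0,0],[0,0,0],[-5,-10,-7],[-5,-20,-7],[-5,-25,-7],[0,-26,0],[0,-26,0],[0,-26,0],[0,-25,0],[0,-20,0],[0,-11,0],[0,0,0]],"angular":[[0.033,0.001,0.062],[0.033,0.001,0.062],[0,0,0],[0,0,0],[0,0,0],[0,0,0],[0,0,0],[0,0,0],[0,0,0],[0,0,0],[0,0,0],[0,0,0]]}'
python3 - <<'E'
from h import *
o=ctrl.get_obs(); np.save('w4.npy',[*o['ee_pos'],*o['orientation']])
im=save('wrist','w4.png')
cv2.imwrite('pics/w4b.png',cv2.resize(np.clip(im[:,:,::-1]*1.3,0,255).astype('u1'),(800,500),interpolation=3))
E
```

```text
t: 5.75
ee_pos: [449.9, 58.0, 288.5]
orientation: [0.316, 2.657, -0.08]
ft_force: [-0.6, 0.1, -2.1]
width: 63.9
grasp_force: 30.0
```

View pics/w4b.png

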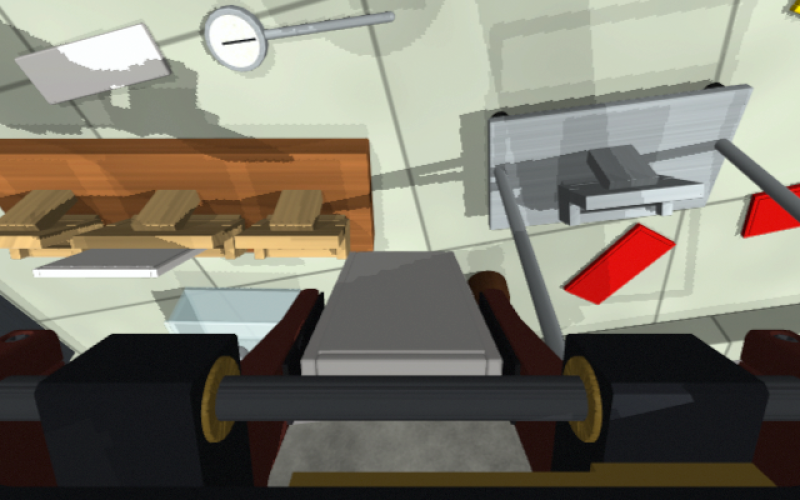

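The medium slot is the right-most one in this view, at about (235–345, 190–260). The rack's edges are level, so the yaw matches. I'll take a second view from another place for stereo.

```bash
python3 -m pendant '{"grip":[0,0,0,0,0,0],"linear":[[10,-4,0],[15,-6,0],[15,-6,0],[15,-6,0],[5,0,0],[0,0,0]],"angular":[[0,0,0],[0,0,0],[0,0,0],[0,0,0],[0,0,0],[0,0,0]]}'
python3 - <<'E'
from h import *
o=ctrl.get_obs(); np.save('w5.npy',[*o['ee_pos'],*o['orientation']])
im=save('wrist','w5.png')[:,:,::-1]; a=cv2.imread('pics/w4.png')
W4,W5=ldw('w4.npy'),ldw('w5.npy'); c=np.array([545,-72,95.])
out=[]
for I,C in((a,W4),(im,W5)):
    u,v=proj(C,c).astype(int); u0,v0=max(u-65,0),max(v-25,0); print(u,v,'crop',u0,v0, proj(C,c+[0,0,1]))
    out.append(cv2.resize(np.clip(I[v0:v0+49,u0:u0+130]*1.3,0,255).astype('u1'),(780,294),interpolation=3))
cv2.imwrite('pics/c2.png',np.vstack(out))
E
```

```text
t: 6.3
ee_pos: [392.8, 51.4, 261.4]
orientation: [0.311, 2.658, -0.078]
ft_force: [0.7, 0.4, -1.0]
width: 64.0
grasp_force: 30.0
234 191 crop 169 166 [234.30172208 191.62466057]
253 238 crop 188 213 [253.0064468  238.84959692]
```

View pics/c2.png

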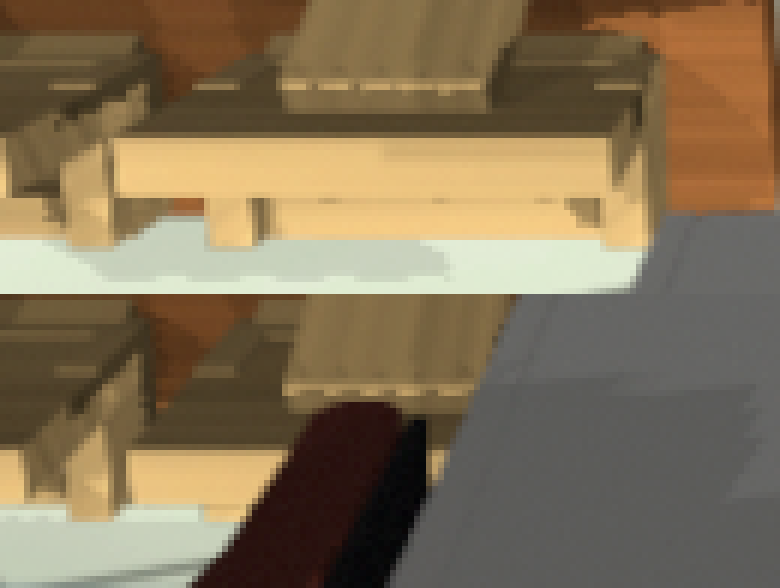

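```bash
cat > fit.py <<'E'
from h import *
from scipy.optimize import least_squares
W4,W5,T=ldw('w4.npy'),ldw('w5.npy'),camRt('top')
a=lambda p,q:(p[0]/6+169-.4,p[1]/6+166-.4)
obs=[(W4,'A',-47,(115/6+168.6,137/6+165.6)),(W4,'A',47,(610/6+168.6,137/6+165.6)),(W4,'B',-47,(115/6+168.6,198/6+165.6)),(W4,'B',47,(607/6+168.6,198/6+165.6)),
(W5,'A',-47,(130/6+187.6,156/6+212.6)),
(T,'B',47,(78/4+329.6,147/4+169.6)),(T,'B',-47,(232/4+329.6,182/4+169.6)),(T,'A',47,(78/4+329.6,162/4+169.6)),(T,'A',-47,(232/4+329.6,197/4+169.6))]
def res(x,o=obs):
    Rt=tool(x[4]); r=[]
    for C,k,y,uv in o:
        n=-4-(x[3] if k=='A' else 0)
        X=x[:3]-70*Rt[:,2]-n*Rt[:,0]+y*Rt[:,1]
        r+=list((proj(C,X)-uv))
    return np.array(r)
for sel in (obs,obs[:5],obs[5:]):
    s=least_squares(lambda x:np.r_[res(x,sel),(x[2]-57)/ (30 if sel is obs else 3),(x[3]-10)/3,(x[4]+13.4)/2],[551,-76,57,10,-13.4]); print(s.x.round(2)); print(res(s.x,sel).reshape(-1,2).round(1).tolist())
E
python3 fit.py
```

```text
[573.25 -79.69  54.17  11.16 -13.1 ]
[[-0.8, 0.5], [-0.3, -0.0], [0.2, -0.1], [0.7, -0.6], [-0.8, -0.0], [0.4, -0.9], [-0.0, -0.3], [-0.7, -0.5], [-1.3, 0.1]]
[573.12 -79.45  54.9   11.52 -13.45]
[[-0.7, 0.3], [0.1, 0.2], [0.3, -0.0], [1.0, -0.1], [-0.6, -0.1]]
[571.6  -79.61  57.08   9.59 -12.48]
[[0.6, -0.0], [0.4, 0.2], [-0.4, -0.2], [-0.7, -0.0]]
```

The fits agree: floor point about (572.5, −79.6, 57) and yaw about −13.3°. The rack geometry predicts (570.6, −80.8). I'll move above the slot first, then to 32 mm above its floor.

```bash
cat >> h.py <<'E'
F=np.array([572.5,-79.6,57]); 
def goal(s,n=0,yaw=-13.3):
    Rt=tool(yaw); plan(F-(86+s)*Rt[:,2]-n*Rt[:,0],Rt)
E
python3 -c "
from h import *
goal(130,2);goal(32,2)"
```

```text
t 6.35 turn [-0.0025 -0.0014  0.0001] deg 0.2 shift [-90.3 -86.8  59.4]
t 6.35 turn [-0.0025 -0.0014  0.0001] deg 0.2 shift [-90.3 -86.8 157.4]
```

```bash
python3 -m pendant '{"grip":[0,0,0,0,0,0,0,0,0,0,0],"linear":[[-8,-8,0],[-16,-15,0],[-22,-21,0],[-22,-21,0],[-16,-15,0],[-6.3,-6.8,7],[0,0,13],[0,0,16],[0,0,14],[0,0,9.4],[0,0,0]],"angular":[[-0.0025,-0.0014,0],[0,0,0],[0,0,0],[0,0,0],[0,0,0],[0,0,0],[0,0,0],[0,0,0],[0,0,0],[0,0,0],[0,0,0]]}'
python3 -m pendant '{"grip":[0,0,0,0,0,0,0,0],"linear":[[0,0,10],[0,0,18],[0,0,20],[0,0,20],[0,0,15],[0,0,10],[0,0,5],[0,0,0]],"angular":[[0,0,0],[0,0,0],[0,0,0],[0,0,0],[0,0,0],[0,0,0],[0,0,0],[0,0,0]]}'
python3 - <<'E'
from h import *
goal(32,2)
o=ctrl.get_obs(); np.save('w6.npy',[*o['ee_pos'],*o['orientation']])
im=save('wrist','w6.png')[:,:,::-1]; t=save('top','t6.png')[:,:,::-1]; s=save('side','s6.png')[:,:,::-1]
C=ldw('w6.npy');print(proj(C,F),proj(camRt('side'),F),proj(camRt('top'),F))
a=cv2.resize(im[130:330,180:460],(560,400),interpolation=3)
u,v=proj(camRt('side'),F+[0,0,50]).astype(int)
b=cv2.resize(s[v-50:v+50,u-30:u+30],(240,400),interpolation=3); print('side crop',u-30,v-50)
cv2.imwrite('pics/c3.png',np.clip(np.hstack([a,b])*1.4,0,255).astype('u1'))
E
```

```text
t: 7.27
ee_pos: [479.3, -58.3, 249.1]
orientation: [0.311, 2.657, -0.075]
ft_force: [-0.4, -0.6, -1.4]
width: 64.0
grasp_force: 30.0
t: 7.93
ee_pos: [522.5, -68.5, 162.8]
orientation: [0.311, 2.655, -0.075]
ft_force: [-0.3, 0.7, -0.9]
width: 63.7
grasp_force: 30.0
t 7.93 turn [-0.0008 -0.0006 -0.0008] deg 0.1 shift [ 0.4  0.7 -0.5]
[322.22913573 193.22493725] [322.28250741 239.78945893] [368.06801543 198.38564736]
side crop 292 170
```

View pics/c3.png

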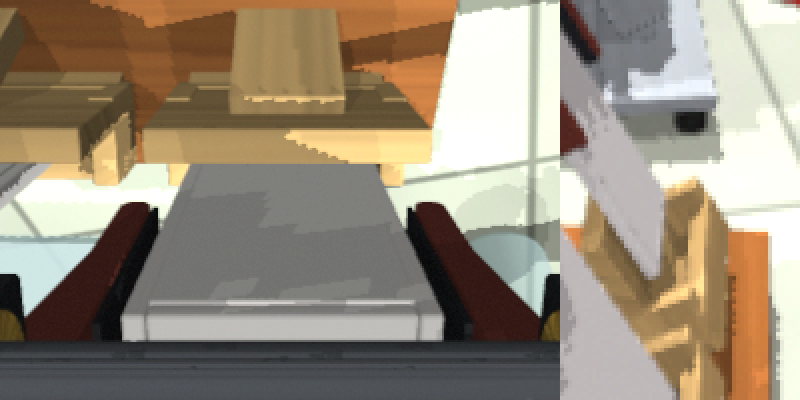

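The plate is between the cheeks and about 1 mm off-centre: backrest centre at x≈287, plate at 283.5. The side view shows its lower edge in the channel behind the backrest. I'll shift +1 mm in y and lower gently while watching the force.

```bash
python3 -m pendant '{"grip":[0,0,0,0,0,0],"linear":[[0,1,3],[0,0,4],[0,0,4],[0,0,4],[0,0,3],[0,0,0]],"angular":[[0,0,0],[0,0,0],[0,0,0],[0,0,0],[0,0,0],[0,0,0]]}'
python3 -m pendant '{"grip":[0,0,0,0],"linear":[[0,0,2],[0,0,2],[0,0,2],[0,0,0]],"angular":[[0,0,0],[0,0,0],[0,0,0],[0,0,0]]}'
python3 -c "
from h import *
goal(0,2);o=ctrl.get_obs();print(o['moment'],tool(-13.3).T@o['ft_force'])"
```

```text
t: 8.58
ee_pos: [530.1, -69.6, 146.4]
orientation: [0.312, 2.655, -0.075]
ft_force: [-0.5, 0.0, -1.0]
width: 63.9
grasp_force: 30.0
t: 8.92
ee_pos: [532.8, -70.2, 141.5]
orientation: [0.311, 2.655, -0.075]
ft_force: [0.5, -0.9, -1.5]
width: 63.7
grasp_force: 30.0
t 8.92 turn [-0.0008 -0.0002 -0.0012] deg 0.1 shift [ 0.1 -0.   7.8]
[ 0.12210841  0.33748156 -0.00171451] [ 0.06675908 -0.80044863  1.60691896]
```

```bash
python3 -m pendant '{"grip":[0,0,0,0],"linear":[[0,0,2],[0,0,2],[0,0,1],[0,0,0]],"angular":[[0,0,0],[0,0,0],[0,0,0],[0,0,0]]}'
python3 -m pendant '{"grip":[0,0,0],"linear":[[0,0,1],[0,0,0.7],[0,0,0]],"angular":[[0,0,0],[0,0,0],[0,0,0]]}'
python3 -m pendant '{"grip":[0,0,0],"linear":[[0,0,0.5],[0,0,0.5],[0,0,0]],"angular":[[0,0,0],[0,0,0],[0,0,0]]}'
```

```text
t: 9.25
ee_pos: [535.0, -70.7, 137.1]
orientation: [0.311, 2.655, -0.075]
ft_force: [-0.2, -0.1, -2.0]
width: 63.7
grasp_force: 30.0
t: 9.5
ee_pos: [535.8, -70.9, 135.8]
orientation: [0.311, 2.654, -0.075]
ft_force: [1.0, 0.5, -0.6]
width: 63.9
grasp_force: 30.0
t: 9.75
ee_pos: [536.2, -71.0, 135.1]
orientation: [0.311, 2.654, -0.075]
ft_force: [-1.9, 0.1, 1.3]
width: 63.6
grasp_force: 30.0
```

```bash
python3 -m pendant '{"grip":[0,0,0],"linear":[[0,0,0.5],[0,0,0],[0,0,0]],"angular":[[0,0,0],[0,0,0],[0,0,0]]}'
python3 -m pendant '{"grip":[0,0,0],"linear":[[0,0,0.4],[0,0,0],[0,0,0]],"angular":[[0,0,0],[0,0,0],[0,0,0]]}'
python3 -c "
from h import *
o=ctrl.get_obs();print(o['moment'],tool(-13.3).T@o['ft_force'])"
```

```text
t: 10.0
ee_pos: [536.3, -71.0, 135.1]
orientation: [0.311, 2.654, -0.075]
ft_force: [-7.1, 0.8, 9.6]
width: 63.6
grasp_force: 30.0
t: 10.25
ee_pos: [536.3, -71.0, 135.1]
orientation: [0.311, 2.653, -0.075]
ft_force: [-9.9, 2.4, 16.5]
width: 63.8
grasp_force: 30.0
[0.21995195 0.6706562  0.00192173] [  1.56317913   0.0913357  -19.31608025]
```

The plate is on the floor, with the contact force along the slope. I'll ease off the pressure and move it against the backrest.

```bash
python3 -m pendant '{"grip":[0,0,0],"linear":[[0,0,-0.7],[0.7,0,0],[0,0,0]],"angular":[[0,0,0],[0,0,0],[0,0,0]]}'
python3 -m pendant '{"grip":[0,0,0],"linear":[[0.7,0,0],[0,0,0],[0,0,0]],"angular":[[0,0,0],[0,0,0],[0,0,0]]}'
python3 -m pendant '{"grip":[0,0,0],"linear":[[0.7,0,0],[0,0,0],[0,0,0]],"angular":[[0,0,0],[0,0,0],[0,0,0]]}'
python3 -c "
from h import *
o=ctrl.get_obs();print(o['moment'],tool(-13.3).T@o['ft_force'])"
```

```text
t: 10.5
ee_pos: [536.0, -70.9, 135.0]
orientation: [0.311, 2.653, -0.075]
ft_force: [-4.6, 1.0, 7.2]
width: 64.0
grasp_force: 30.0
t: 10.75
ee_pos: [535.9, -70.8, 134.9]
orientation: [0.311, 2.652, -0.075]
ft_force: [-4.1, -0.2, 7.2]
width: 64.1
grasp_force: 30.0
t: 11.0
ee_pos: [535.7, -70.8, 134.8]
orientation: [0.311, 2.651, -0.075]
ft_force: [-2.3, -0.9, 6.8]
width: 64.0
grasp_force: 30.0
[-0.34956589 -0.16175431 -0.09564087] [-1.25576535 -1.41240394 -7.0457042 ]
```

```bash
python3 -m pendant '{"grip":[0,0,0,0,0],"linear":[[0.7,0,0],[0,0,0],[0.7,0,0],[0,0,0],[0,0,0]],"angular":[[0,0,0],[0,0,0],[0,0,0],[0,0,0],[0,0,0]]}'
python3 -c "
from h import *
o=ctrl.get_obs();print(o['ee_pos'],o['moment'],tool(-13.3).T@o['ft_force']);goal(0,0)
im=save('wrist','w7.png')[:,:,::-1]; s=save('side','s7.png')[:,:,::-1]
a=cv2.resize(im[130:330,180:460],(560,400),interpolation=3)
b=cv2.resize(s[170:270,292:352],(240,400),interpolation=3)
cv2.imwrite('pics/c4.png',np.clip(np.hstack([a,b])*1.4,0,255).astype('u1'))
"
```

```text
t: 11.42
ee_pos: [535.2, -70.6, 134.5]
orientation: [0.311, 2.65, -0.075]
ft_force: [-0.2, -1.6, 7.0]
width: 63.9
grasp_force: 30.0
[535.22732725 -70.56586945 134.51953825] [-0.45813024 -0.47185766 -0.15329579] [-3.33483933 -1.60120685 -6.14740897]
t 11.42 turn [-0.      0.0045 -0.0013] deg 0.3 shift [ 1.  -0.2  0.5]
```

View pics/c4.png

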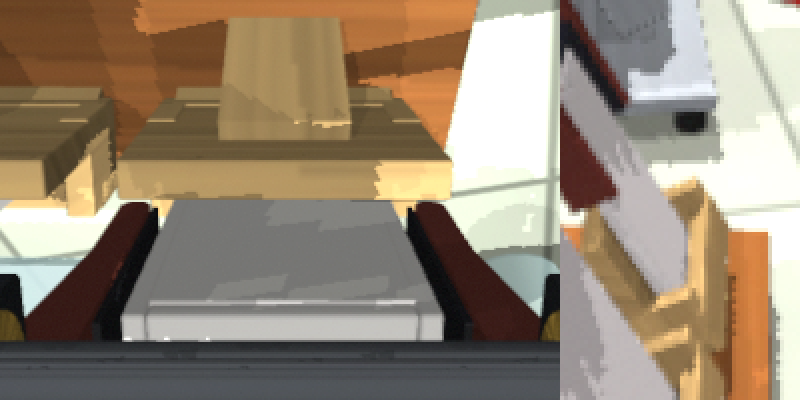

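The plate is down in the slot and resting on the backrest, and the side view confirms it. I'll release it slowly and retreat along its length.

```bash
python3 -m pendant '{"grip":[0.48,0.55,0.65,0.8,1,1,1,1,1],"linear":[[0,0,0],[0,0,0],[0,0,0],[0,0,0],[0,0,0],[0,0,0],[0,0,0],[0,0,0],[0,0,0]],"angular":[[0,0,0],[0,0,0],[0,0,0],[0,0,0],[0,0,0],[0,0,0],[0,0,0],[0,0,0],[0,0,0]]}'
python3 -c "
from h import *
o=ctrl.get_obs();print(o['width'],o['ft_force'])"
```

```text
t: 12.27
ee_pos: [533.2, -70.3, 133.1]
orientation: [0.311, 2.654, -0.075]
ft_force: [0.1, -0.4, -0.2]
width: 88.1
grasp_force: 0.0
88.06591246515161 [ 0.06089725 -0.43919683 -0.21768657]
```

```bash
python3 -m pendant '{"grip":[1,1,1,1,1,1,1,1,1,1],"linear":[[0,0,-5],[0,0,-10],[0,0,-15],[0,0,-20],[0,0,-25],[0,0,-25],[0,0,-25],[0,0,-20],[0,0,-10],[0,0,0]],"angular":[[0,0,0],[0,0,0],[0,0,0],[0,0,0],[0,0,0],[0,0,0],[0,0,0],[0,0,0],[0,0,0],[0,0,0]]}'
python3 - <<'E'
from h import *
o=ctrl.get_obs(); C=camRt('wrist',o)
im=save('wrist','w8.png')[:,:,::-1]; s=save('side','s8.png')[:,:,::-1]
a=cv2.resize(im[80:280,180:460],(560,400),interpolation=3)
b=cv2.resize(s[170:270,292:352],(240,400),interpolation=3)
cv2.imwrite('pics/c5.png',np.clip(np.hstack([a,b])*1.4,0,255).astype('u1'))
Rt=tool(-13.3)
for y in(32,-32):
  for n in(-4,4): print(y,n,((proj(C,F-130*Rt[:,2]-n*Rt[:,0]+y*Rt[:,1])-[180,80])*2).round(1))
for y in(47,-47): print('back',((proj(C,F-70*Rt[:,2]+4*Rt[:,0]+y*Rt[:,1])-[180,80])*2).round(1))
E
```

```text
t: 13.1
ee_pos: [465.0, -53.8, 273.9]
orientation: [0.311, 2.65, -0.074]
ft_force: [0.7, 0.1, 1.0]
width: 87.6
grasp_force: 0.0
32 -4 [357.5 223.5]
32 4 [357.  241.8]
-32 -4 [205.6 223.9]
-32 4 [206.2 242.2]
back [374.1 195.1]
back [188.8 195.6]
```

View pics/c5.png

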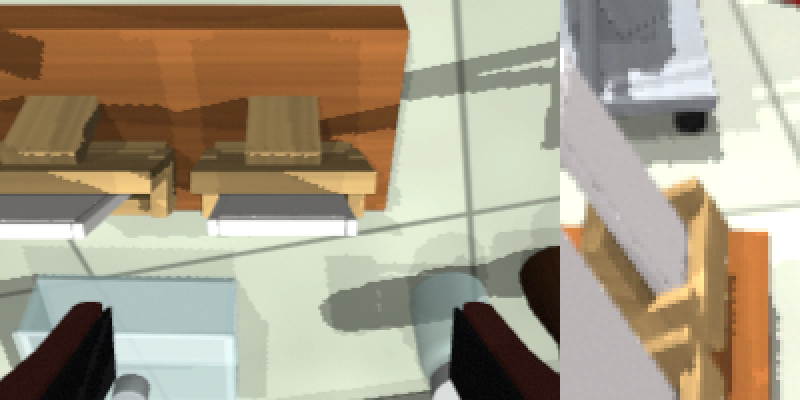

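The top edge at (208–357, 218–236) is parallel to the backrest and within 6 px of the prediction for home. The wide plate next to it has the same gap, and the side view shows the plate still down in the slot. Handing in.

```bash
python3 -c "
from h import *
print(ctrl.close_job())"
```

```text
the job is handed in; nothing more can be done
None
```

The 64 mm plate is back in the medium slot, down on its bottom edge and leaning on the backrest. It was held only by its side edges, and I handed the job in at about 13 s of robot time.

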